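# Turn a locknut spanner end for end and hang it on its screw

### The job

Draw the aluminium locknut spanner out of the carton by the keyhole end that sticks out, lay it flat near the middle of the rubber mat and let go of it. Take it again by its jaw half and hang it on the sloping rack: keyhole over the screw head between the two pipes, jaw downhill, then pulled down the slope until the slot is fully home on the screw, and let go. Leave the other things where they are.

Things in the scene. Friction and masses are not known exactly. Their poses are not given: they have to be found in the camera images.
- spanner_mid (a point): Centre (half-way up) of the loose locknut spanner: flat bare-aluminium tool, 203 mm long, 10 mm thick, about 0.2 kg, alike on both faces. x axis along it to the keyhole end, z through its thickness. At x: open jaw 60 mm wide, -103 to -65 mm; handle 34 mm wide, -65 to +30; keyhole end 42 mm wide, +30 to +100. The keyhole goes right through.
- spanner_eye (a point): Centre of the keyhole's round eye, 25 mm across, at x +55 mm of spanner_mid (half-way through the thickness; axes as spanner_mid). From the eye a slot 13 mm wide runs on towards the tip and ends at x +86 mm.
- spanner_slot (a point): Where the screw's axis is when the slot is fully home on the screw: 26.5 mm from the eye's centre towards the tip (half-way through the thickness); axes as spanner_mid.
- spanner_jaw (a point): Middle of the open jaw, 90 mm from spanner_mid; axes as spanner_mid.
- spanner: The same spanner, origin on its underside, 5 mm below spanner_mid. At the start it lies flat on the carton's floor, 24 mm above the table, jaw end inside, with only 65 to 85 mm of the keyhole end sticking out of the carton's mouth.
- carton: Fixed cardboard carton lying on its side on a 20 mm wooden riser, open only at its mouth, which faces the carton's -y axis. Outside 110 mm (x) by 150 mm (y), its top 74 mm above the table; inside 102 mm wide, its floor 24 mm and its roof 70 mm above the table; mouth at y -75 mm. Origin: centre of the underside, on the table.
- mat: Fixed black rubber mat, 240 mm (x) by 150 mm (y), 3 mm thick. Origin: centre of its underside.
- rack: Fixed blue steel rack: panel sloping at 30 degrees, rising towards the rack's own +x. Origin on the table under the panel's middle, where its surface is 87 mm up. Panel 250 mm wide, from 150 mm below to 170 mm above the middle along the slope. Two black pipes (48 mm diameter) lie on it along the slope, from 20 to 175 mm above the middle, leaving a 60 mm lane with the screw in it; bare below.
- screw_root (a point): Point on the axis of the steel screw standing square out of the rack's panel midway between the pipes, 85 mm up the slope from the panel's middle; the point is 5 mm out from the panel (half the spanner's thickness). Axes as the rack's. Shank 9 mm diameter; round head 20 mm diameter, 15 to 22 mm out from the panel, top edge chamfered.
- screw_head (a point): Centre of the top of that screw's head, 22 mm out from the panel along its normal.
- locknut: Bystander: brass ring 60 mm across, 12 mm high, lying on top of the carton.
- tailpiece: Bystander: steel tube 110 mm tall, 38 mm diameter, flange at its foot, standing upright.
- fitting_box: Bystander: small cardboard box 70 x 90 x 60 mm.
- cement_can: Bystander: can 90 mm tall, 66 mm diameter.
- elbow: Bystander: white plastic pipe elbow, 55 mm tall.
- screw_tub: Bystander: grey tub 76 mm across, 55 mm tall.
- driver: Bystander: screwdriver lying on the table.

How it is judged:
By the outcome, as a careful person would: the job done as asked, in the order asked, and still so for the second after the job is handed in, with the robot touching nothing.
It also fails if it takes over 72 s, if anything falls off the work surface, if the arm or the gripper's body presses on something with over 40 N, if the wrist force passes 120 N, or if a joint passes its speed limit or range.

### The arm

A 7-joint arm with a two-finger parallel gripper is mounted at the origin on the work surface. World frame = base frame: x ahead of the robot, y to its left, z up, the work surface at z = 0. Lengths are in m, angles in rad, forces in N, time in s.
With the tool pointing down it reaches from about 0.35 to 0.9 m from the base axis. Payload 7.2 kg.
Tool frame: the origin (TCP) lies at the very end of the fingers, on their centre line; the grasp point (between the pads) lies 19 mm behind it; z points along the fingers, y is the direction in which the jaws open and shut (so a half turn about z gives the same grasp; the last joint's range is limited). The gripper opens to 88 mm and grips with 3 to 60 N. Pads are 20 mm wide; open, the fingers measure 115 mm over their backs; the gripper's body (75 mm by 178 mm) begins 61 mm behind the grasp point.
Start: joints at [1.082, 0.411, -0.013, 1.596, 0.006, 1.134, -0.082], TCP at [0.255, -0.57, 0.223] pointing down, gripper open.
Joint ranges: [-2.95, 2.95], [-0.29, 1.99], [-1.47, 1.44], [0.14, 2.54], [-1.03, 4.17], [0.13, 1.85], [-2.86, 2.86]. Speed limits (rad/s): [2.39, 2.39, 3.01, 3.01, 3.14, 3.14, 3.14].

### API

Orientations are given as a rotation vector (axis times angle).
In Python, from station import arm gives the robot as it stands. The module is installed in compiled form; this text tells all that it offers.
- The arm moves only by the tool jog_arm, never from a script. Its argument "deltas" is a list that holds one entry, the list of rows, each a list of 7 numbers: the turn, a rotation vector about the tool's x, y, z in degrees, then the shift along the tool's x, y, z in cm, then the finger opening in cm, from 0 to 8.78. In form: [[[ax, ay, az, x, y, z, hand], ...]]. A call has exactly 10 rows; each row shifts and turns the pose as measured when the row begins, along the tool's axes as they then stand; what a row does not reach is not made up. A row lasts 1/12 s, in which the tool goes at most 41.7 mm and 7.16 degrees, less where a joint would pass 70% of its speed; a pose out of reach is approached as far as the arm can. A call is refused whole if a number of a shift passes 4.17 or a number of a turn 7.16, either way. A call with a gripper value outside its range is refused whole. The fingers move at their own pace and stop on an object; "squeeze" is the grip in N (left out, the last holds). Time passes only in rows, so rows that do not move let the fingers close, or fill a call up. It gives the time, the measured TCP pose, the force and the opening at its end, in the units of the state.
- arm.get_state(): the state, without advancing time (a new reading comes with each control period).
- arm.grab_frame(name): name is "side" or "top"; returns a dict with "color" (384x512x3 uint8, red, green, blue), "fov_y" (degrees; the focal length in pixels is half the picture's height over the tangent of half this angle, whatever the lens; pixels are square), "cx", "cy" (the principal point, pixels), "R" (3x3) and "t" (3): a world point X has camera coordinates R X + t. Camera axes: x right, y down, z forward; pixel columns grow to the right and rows downward; lengths in m; the calibration is good to about 2 mm. A picture is of the moment at which its call begins. There is no depth.
- arm.hand_in(): hands the job in, once; it reports no verdict.
Trained networks look in the newest picture that a camera, given by its name, has taken for a name from the list of things; names that differ only in an ending like _2 or _b are one class to them, and where a whole thing is asked for, a point or a joint stands for the part that bears it (a point fixed in the world has none). Each returns a list of dicts, best first, with "p" (0 to 1); they miss things now and then, are a little off and sometimes report something else, mostly with a low value. They report only what shows in the picture. A call takes as long as a camera call.
- arm.look_for(camera, query): "point" ([column, row] in pixels, amid what is visible of it).
The state is a dict: "t": time; "joint_pos": joint angles; "joint_vel": joint speeds; "joint_torque": joint torques, N m; "ee_pos": TCP position; "tool_rot": TCP orientation; "ft_force": force on the tool from outside, world axes, zero at the start; "torque": the same for the moment, N m; "grip_width": finger opening in m.
Only numpy, scipy, OpenCV 4.12 (cv2) and the standard library are available. Lean on these libraries where they do the work, as an engineer would, in place of code of your own. Each camera call takes 0.05 s, during which the arm holds its last target. There are 200 camera calls.

## Working session

There is one attempt and no reset: what is moved stays moved. The work goes in short steps, Python scripts to look and compute and a tool call to move; the robot and the scene stay as the last step left them, time stands still between calls to the robot, and variables do not carry over. Pictures are saved under pics/ and viewed, about 8 in all and at most 12, crops included, and the job is handed in when it is done.

Besides the shell and the picture viewer there is one more tool, called after "Emit:" as a command line: name --argument value ..., lists and objects as JSON in quotes. jog_arm: Moves the arm, as the interface text tells. Its arguments: {"type":"object","properties":{"deltas":{"type":"array"},"squeeze":{"type":"number"}},"required":["deltas"]}

```bash
mkdir -p pics
cat > h.py <<'E'
import numpy as np, cv2
from scipy.spatial.transform import Rotation as R
from station import arm
def cam(n):
    f=arm.grab_frame(n); f['f']=f['color'].shape[0]/2/np.tan(np.radians(f['fov_y'])/2); return f
def save(f,name): cv2.imwrite('pics/'+name,cv2.cvtColor(f,cv2.COLOR_RGB2BGR))
def proj(f,X):
    c=np.asarray(X)@np.array(f['R']).T+f['t']; return c[...,:2]/c[...,2:]*f['f']+[f['cx'],f['cy']]
def ray(f,p):
    Rm=np.array(f['R']); d=Rm.T@np.array([(p[0]-f['cx'])/f['f'],(p[1]-f['cy'])/f['f'],1]); return -Rm.T@f['t'],d
def onz(f,p,z):
    o,d=ray(f,p); return o+d*(z-o[2])/d[2]
def tri(f,p,g,q):
    (a,u),(b,v)=ray(f,p),ray(g,q); s=np.linalg.lstsq(np.c_[u,-v],b-a,rcond=None)[0]
    A,B=a+u*s[0],b+v*s[1]; return (A+B)/2,np.linalg.norm(A-B)
E
python3 - <<'E'
from h import *
np.set_printoptions(precision=4,suppress=True)
s=arm.get_state();print(s)
T=cam('top');S=cam('side')
print(T['fov_y'],-np.array(T['R']).T@T['t'],-np.array(S['R']).T@S['t'])
save(np.vstack([T['color']]),'t0.png');save(S['color'],'s0.png')
for n in ['spanner_mid','spanner_eye','spanner_slot','spanner','carton','mat','rack','screw_root','screw_head','locknut']:
    a=arm.look_for('top',n);b=arm.look_for('side',n)
    print(n,[(x['point'],round(x['p'],2)) for x in a[:2]],[(x['point'],round(x['p'],2)) for x in b[:2]], tri(T,a[0]['point'],S,b[0]['point']) if a and b else '')
E
```

```text
{'t': 0.0, 'joint_pos': array([ 1.0818,  0.4119, -0.0127,  1.597 ,  0.0056,  1.1343, -0.0822]), 'joint_vel': array([ 0.0011,  0.0001,  0.0025, -0.0006,  0.0004,  0.0002, -0.0012]), 'joint_torque': array([  0.0006, -58.7958,   0.642 , -29.1078,  -0.0538,   0.0183,
         0.0001]), 'ee_pos': array([ 0.2551, -0.57  ,  0.2218]), 'tool_rot': array([-3.0708, -0.6558,  0.0007]), 'ft_force': array([ 0.5912, -0.4858, -0.07  ]), 'torque': array([0.0053, 0.0329, 0.0222]), 'grip_width': 0.08771829128680024}
52.48826209032386 [0.3659 0.0823 1.0133] [0.4014 0.8345 0.7994]
spanner_mid [([171.6, 184.8], 0.75)] [([228.4, 253.8], 0.78), ([176.4, 150.9], 0.19)] (array([0.5508, 0.2957, 0.0643]), np.float64(0.007960040305528493))
spanner_eye [([174.4, 189.5], 0.61)] [([228.0, 255.3], 0.72), ([237.5, 133.4], 0.3)] (array([0.5475, 0.2914, 0.0512]), np.float64(0.003954097851570368))
spanner_slot [([179.4, 191.5], 0.95)] [([226.9, 253.8], 0.64)] (array([0.5485, 0.2808, 0.0416]), np.float64(0.012501843879552556))
spanner [([178.9, 191.9], 0.91)] [([164.0, 183.2], 0.61), ([230.6, 255.6], 0.47)] (array([0.588
[... 256 characters left out ...]
([244.8, 216.4], 0.62), ([229.4, 255.2], 0.47)] (array([0.532 , 0.1258, 0.0097]), np.float64(0.007130107730343787))
rack [([374.2, 173.6], 0.78), ([169.3, 182.2], 0.46)] [([238.9, 131.5], 0.8)] (array([ 0.5971, -0.2139,  0.0504]), np.float64(0.018103751448800425))
screw_root [([381.4, 170.3], 0.85), ([211.0, 287.0], 0.51)] [([239.4, 131.5], 0.97)] (array([ 0.6048, -0.238 ,  0.0342]), np.float64(0.008569222990698356))
screw_head [([377.0, 168.1], 0.69)] [([237.6, 133.0], 0.6)] (array([ 0.6096, -0.2263,  0.0359]), np.float64(0.00741217171783414))
locknut [([121.1, 189.7], 0.74), ([147.3, 258.8], 0.39)] [([215.0, 308.1], 0.78)] (array([0.5494, 0.4271, 0.0452]), np.float64(0.007110423506369682))
```

```bash
cd pics; python3 -c "
import cv2
a=cv2.imread('t0.png');cv2.imwrite('t0b.png',cv2.resize(a,(800,600),interpolation=2))
a=cv2.imread('s0.png');cv2.imwrite('s0b.png',cv2.resize(a,(800,600),interpolation=2))"
```

```text
(no output)
```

View pics/t0b.png

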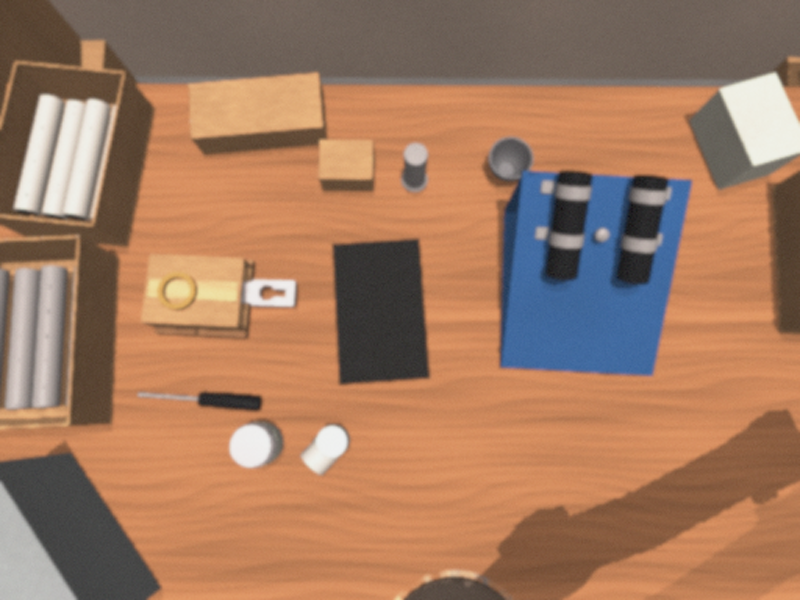

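View pics/s0b.png

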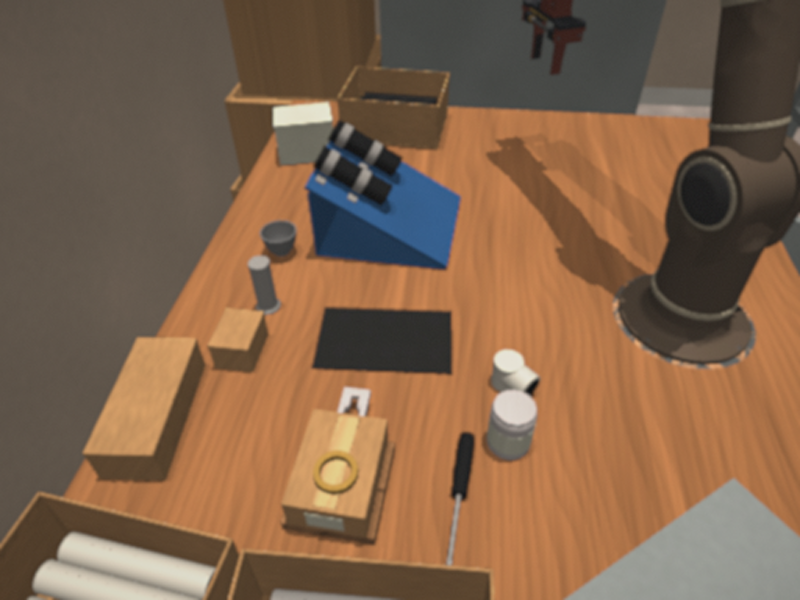

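The top view shows the spanner's keyhole end sticking out of the carton at about (270,292) of 800x600, the mat at (380,312), and the rack with the screw head at (601,235). The lane runs roughly along world x. The side view agrees. Next I'll fit the poses.

```bash
cat >> h.py <<'E'
from scipy.optimize import least_squares
def fitpose(f,local,pix,x0):
    local=np.array(local,float);pix=np.array(pix,float)
    def W(p): c,s=np.cos(p[2]),np.sin(p[2]); return np.c_[p[0]+c*local[:,0]-s*local[:,1],p[1]+s*local[:,0]+c*local[:,1],local[:,2]]
    r=least_squares(lambda p:(proj(f,W(p))-pix).ravel(),x0); return r.x,np.sqrt(np.mean(r.fun**2))
def quad(m,k=5):
    m=cv2.morphologyEx(m.astype(np.uint8),cv2.MORPH_OPEN,np.ones((k,k)))
    c=max(cv2.findContours(m,0,2)[0],key=cv2.contourArea); h=cv2.convexHull(c)
    for e in np.arange(1,20,.5):
        a=cv2.approxPolyDP(h,e,True)
        if len(a)<=4: return a[:,0,:]+0.0
def rackpt(p,s,w,n):
    c,si=np.cos(np.pi/6),.5; lx=s*c-n*si; lz=.087+s*si+n*c
    return np.array([p[0]+np.cos(p[2])*lx-np.sin(p[2])*w,p[1]+np.sin(p[2])*lx+np.cos(p[2])*w,lz])
E
python3 - <<'E'
from h import *
np.set_printoptions(precision=4,suppress=True)
T=cam('top');S=cam('side');I=T['color'].astype(int);hsv=cv2.cvtColor(T['color'],cv2.COLOR_RGB2HSV)
# mat
m=(I.max(2)<60);m[:, :205]=0;m[:,285:]=0;m[:150]=0;m[250:]=0
q=quad(m);print('mat',q.tolist())
w=np.array([onz(T,p,.003) for p in q]);print(w, w.mean(0))
# spanner
m=(hsv[...,1]<60)&(I.min(2)>130);m[:, :150]=0;m[:,200:]=0;m[:170]=0;m[205:]=0
q=quad(m,2);w=np.array([onz(T,p,.034) for p in q]);print('span',q.tolist());print(w)
# rack
m=(hsv[...,0]>100)&(hsv[...,0]<125)&(hsv[...,1]>120)&(I[...,2]>110)
q=quad(m);print('rack',q.tolist())
px=np.array([[525,173],[690,182],[653,374],[502,366]])*.64
px=np.array([q[np.argmin(np.linalg.norm(q-p,axis=1))] for p in px])
L=[]
for s,wd in [(.17,.125),(.17,-.125),(-.15,-.125),(-.15,.125)]:
    a=rackpt([0,0,0],s,wd,0);L.append(a)
p,e=fitpose(T,L,px,[.6,-.21,0]);print('rackpose',p,e,px.tolist())
print('pred head px',proj(T,rackpt(p,.085,0,.022)),proj(S,rackpt(p,.085,0,.022)))
# screw head blob
x0,y0=375,138
c=T['color'][y0:y0+26,x0:x0+20]; 
mm=(hsv[...,1]<90)&(I.min(2)>90);mm2=np.zeros_like(mm);mm2[y0:y0+26,x0:x0+20]=mm[y0:y0+26,x0:x0+20]
ys,xs=np.nonzero(mm2);print('head',xs.mean(),ys.mean(),len(xs),onz(T,(xs.mean(),ys.mean()),.147), rackpt(p,.085,0,.022))
a=np.hstack([cv2.resize(T['color'][125:195,330:430],None,fx=4,fy=4,interpolation=2),cv2.resize(T['color'][160:230,95:195],None,fx=4,fy=4,interpolation=2)])
b=cv2.resize(S['color'][65:170,180:300],(800,300*700//300-0),interpolation=2)[:320] if 0 else cv2.resize(S['color'][70:150,190:290],(400,320),interpolation=2)
b2=cv2.resize(S['color'][230:310,180:280],(400,320),interpolation=2)
save(np.vstack([a,np.hstack([b,b2])]),'c1.png')
E
```

```text
mat [[265.0, 155.0], [271.0, 239.0], [219.0, 243.0], [216.0, 158.0]]
[[0.6492 0.0628 0.003 ]
 [0.4252 0.0476 0.003 ]
 [0.4148 0.1814 0.003 ]
 [0.6405 0.1941 0.003 ]] [0.5325 0.1215 0.003 ]
span [[190.0, 182.0], [188.0, 196.0], [157.0, 193.0], [161.0, 180.0]]
[[0.5683 0.2559 0.034 ]
 [0.5319 0.2597 0.034 ]
 [0.5395 0.3389 0.034 ]
 [0.5734 0.3304 0.034 ]]
rack [[335.0, 111.0], [440.0, 116.0], [415.0, 238.0], [322.0, 233.0]]
rackpose [ 0.5586 -0.2077 -0.0476] 2.0941864912326835 [[335.0, 111.0], [440.0, 116.0], [415.0, 238.0], [322.0, 233.0]]
pred head px [384.6733 149.9702] [232.7264 106.7173]
head 385.24 149.76 75 [ 0.6221 -0.2126  0.147 ] [ 0.6212 -0.2107  0.1486]
```

View pics/c1.png

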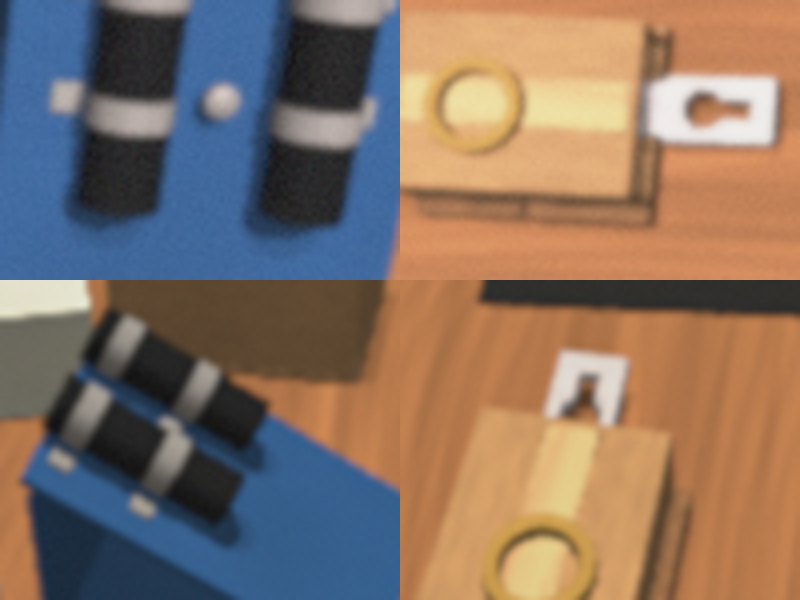

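The crops show the screw head at top-picture pixel (385.5,150.5), and in the side picture at about (232.5,106), where it agrees with the rack fit. In the top picture the eye is at about (171,187) and the tip edge near column 189.

Run:
```python
from h import *
np.set_printoptions(precision=4,suppress=True)
T=cam('top');S=cam('side')
for z in (.029,.034): print('eye',onz(T,(171.2,187),z),'slotend',onz(T,(182.5,186.8),z),'tip',onz(T,(189,188),z))
# side: tip corners crop (560,350),(628,357)->, eye (585,402)
g=lambda x,y:((x-400)/4+180,(y-280)/4+230)
for n,p in dict(tipL=g(560,350),tipR=g(628,357),eye=g(583,404),slotend=g(591,376)).items(): print('side',n,onz(S,p,.034))
print('tri eye',tri(T,(171.2,187),S,g(583,404)),'slotend',tri(T,(182.5,186.8),S,g(591,376)))
print('tri head',tri(T,(385.4,150.3),S,(232.5,106.2)))
px=np.array([[335.0, 111.0], [440.0, 116.0], [415.0, 238.0], [322.0, 233.0]])
p=[0.5586,-0.2077,-0.0476]
for q in (p,[.5586,-.2077,-.03],[.5586,-.2077,-.06]):
  print([ (proj(T,rackpt(q,s,w,0))-x).round(1).tolist() for (s,w),x in zip([(.17,.125),(.17,-.125),(-.15,-.125),(-.15,.125)],px)])
s=arm.get_state();r=R.from_rotvec(s['tool_rot']).as_matrix();print(r)
```

```text
eye [0.5561 0.3046 0.029 ] slotend [0.5567 0.2756 0.029 ] tip [0.5536 0.2588 0.029 ]
eye [0.5552 0.3034 0.034 ] slotend [0.5557 0.2746 0.034 ] tip [0.5527 0.2579 0.034 ]
side tipL [0.577  0.2577 0.034 ]
side tipR [0.5341 0.2578 0.034 ]
side eye [0.5552 0.2959 0.034 ]
side slotend [0.5542 0.2749 0.034 ]
tri eye (array([0.5536, 0.3016, 0.0421]), np.float64(1.64925629106713e-05)) slotend (array([0.555 , 0.2746, 0.0338]), np.float64(0.0014998993119202538))
tri head (array([ 0.6212, -0.2122,  0.1493]), np.float64(0.0019188238535977036))
[[-2.0, -2.1], [2.1, -1.8], [2.2, 1.9], [-2.4, 2.1]]
[[-3.2, -1.3], [0.9, -2.8], [3.1, 1.1], [-1.5, 3.0]]
[[-1.2, -2.7], [2.9, -1.2], [1.6, 2.5], [-3.0, 1.5]]
[[ 0.9128  0.4085  0.    ]
 [ 0.4085 -0.9128  0.    ]
 [ 0.     -0.     -1.    ]]
```

Emit:
jog_arm --deltas '[[[0,0,-6.6,0,0,0,8.7],[0,0,-6.6,0,0,0,8.7],[0,0,-6.6,0,0,0,8.7],[0,0,-6.6,0,0,0,8.7],[0,0,-6.6,0,0,0,8.7],[0,0,-6.6,0,0,0,8.7],[0,0,-6.6,0,0,0,8.7],[0,0,-6.6,0,0,0,8.7],[0,0,-6.6,0,0,0,8.7],[0,0,-6.6,0,0,0,8.7]]]' --squeeze 50

```text
t: 2.13
ee_pos: [0.2556, -0.5704, 0.2227]
tool_rot: [2.162, 2.279, -0.001]
ft_force: [-0.1, 0.1, 0.8]
grip_width: 0.0871
```

Emit:
jog_arm --deltas '[[[0,0,3,3.8,1.4,0,8.7],[0,0,0,3.8,1.4,0,8.7],[0,0,0,3.8,1.4,0,8.7],[0,0,0,3.8,1.4,0,8.7],[0,0,0,3.8,1.4,0,8.7],[0,0,0,3.8,1.4,0,8.7],[0,0,0,3.8,1.4,0,8.7],[0,0,0,3.8,1.4,0,8.7],[0,0,0,3.8,1.4,0,8.7],[0,0,0,3.8,1.4,0,8.7]]]'

```text
t: 2.97
ee_pos: [0.3885, -0.1854, 0.2203]
tool_rot: [2.223, 2.213, -0.007]
ft_force: [1.7, 0.1, 0.4]
grip_width: 0.0871
```

Emit:
jog_arm --deltas '[[[0,0,0,3.8,1.4,0,8.7],[0,0,0,3.8,1.4,0,8.7],[0,0,0,3.8,1.4,0,8.7],[0,0,0,3.8,1.4,0,8.7],[0,0,0,3.8,1.4,0,8.7],[0,0,0,3.8,1.4,0,8.7],[0,0,0,3.8,1.4,0,8.7],[0,0,0,3.8,1.4,0,8.7],[0,0,0,3.8,1.4,0,8.7],[0,0,0,3.8,1.4,0,8.7]]]'

```text
t: 3.8
ee_pos: [0.5328, 0.2055, 0.2208]
tool_rot: [2.222, 2.2, -0.003]
ft_force: [1.4, -0.8, -0.3]
grip_width: 0.0873
```

Emit:
jog_arm --deltas '[[[0,0,0,2.5,0.8,0,8.7],[0,0,0,2.5,0.7,1,8.7],[0,0,0,2.0,0.5,2.5,8.7],[0,0,0,0,0,3.5,8.7],[0,0,0,0,0,3.5,8.7],[0,0,0,0,0,3,8.7],[0,0,0,0,0,2,8.7],[0,0,0,0,0,0,8.7],[0,0,0,0,0,0,8.7],[0,0,0,0,0,0,8.7]]]'

```text
t: 4.63
ee_pos: [0.5572, 0.2935, 0.0602]
tool_rot: [2.213, 2.215, 0.012]
ft_force: [0.4, -0.5, -0.7]
grip_width: 0.087
```

Run:
```python
from h import *
np.set_printoptions(precision=4,suppress=True)
T=cam('top');S=cam('side');s=arm.get_state();print(s['ee_pos'],s['tool_rot'])
save(np.hstack([cv2.resize(T['color'][150:250,120:220],(400,400),interpolation=2),cv2.resize(S['color'][180:280,180:280],(400,400),interpolation=2)]),'c2.png')
```

```text
[0.558  0.2939 0.0613] [2.2127 2.2146 0.0151]
```

View pics/c2.png

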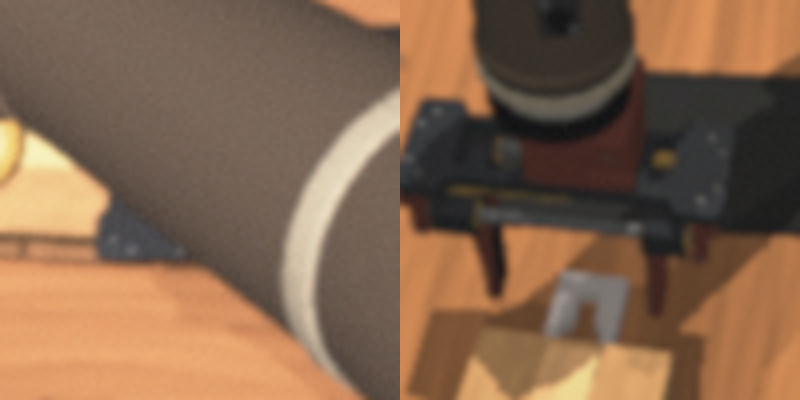

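The side crop shows the open fingers on either side of the keyhole end, so I'll go down and close.

Emit:
jog_arm --deltas '[[[0,0,0,-1.0,-0.2,0.5,8.7],[0,0,0,-0.4,0,1.0,8.7],[0,0,0,0,0,1.0,8.7],[0,0,0,0,0,0.6,8.7],[0,0,0,0,0,0.4,8.7],[0,0,0,0,0,0.2,8.7],[0,0,0,0,0,0,8.7],[0,0,0,0,0,0,8.7],[0,0,0,0,0,0,8.7],[0,0,0,0,0,0,8.7]]]'

```text
t: 5.57
ee_pos: [0.5594, 0.2786, 0.025]
tool_rot: [2.213, 2.21, 0.025]
ft_force: [-0.1, 0.2, 0.3]
grip_width: 0.0871
```

```bash
cat >> h.py <<'E'
def down(yaw): # tool x at yaw(deg), pointing down
    return R.from_euler('z',yaw,degrees=True)*R.from_euler('x',180,degrees=True)
def delta(pos,rot):
    s=arm.get_state();r=R.from_rotvec(s['tool_rot'])
    print('pos',np.round(s['ee_pos'],4),'turn',np.degrees((r.inv()*rot).as_rotvec()).round(2),'shift cm',(r.inv().apply(np.array(pos)-s['ee_pos'])*100).round(2),'F',np.round(s['ft_force'],1),'w',round(s['grip_width'],4),'t',round(s['t'],2))
E
python3 -c "
from h import *
delta([.556,.280,.0225],down(90))"
```

```text
pos [0.5594 0.2786 0.025 ] turn [ 1.22 -0.08 -0.07] shift cm [ 0.14 -0.34  0.24] F [-0.1  0.2  0.3] w 0.0871 t 5.57
```

Emit:
jog_arm --deltas '[[[1.2,0,0,0.1,-0.35,0.2,8.7],[0,0,0,0,0,0,8.7],[0,0,0,0,0,0,4],[0,0,0,0,0,0,3],[0,0,0,0,0,0,3],[0,0,0,0,0,0,3],[0,0,0,0,0,0,3],[0,0,0,0,0,0,3],[0,0,0,0,0,0,3],[0,0,0,0,0,0,3]]]' --squeeze 55

```text
t: 6.4
ee_pos: [0.5559, 0.2804, 0.0237]
tool_rot: [-2.221, -2.219, -0.002]
ft_force: [-0.2, 0.2, 0.1]
grip_width: 0.0413
```

```bash
python3 -c "
from h import *
delta([.556,.280,.0225],down(90))"
```

```text
pos [0.5559 0.2804 0.0237] turn [-0.04 -0.13 -0.04] shift cm [-0.04  0.01  0.12] F [-0.2  0.2  0.1] w 0.0413 t 6.4
```

Emit:
jog_arm --deltas '[[[0,0,0,-1,0,0,3],[0,0,0,-2,0,0,3],[0,0,0,-2,0,0,3],[0,0,0,-2,0,0,3],[0,0,0,-2,0,0,3],[0,0,0,-2,0,0,3],[0,0,0,-2,0,0,3],[0,0,0,-1,0,0,3],[0,0,0,-0.5,0,0,3],[0,0,0,0,0,0,3]]]'

```text
t: 7.23
ee_pos: [0.5531, 0.1252, 0.0214]
tool_rot: [-2.218, -2.22, 0.003]
ft_force: [-0.0, 0.6, -2.2]
grip_width: 0.0417
```

Run:
```python
from h import *
delta([.556,.13,.09],down(90))
S=cam('side')
save(cv2.resize(S['color'][150:330,150:330],(600,600),interpolation=2),'c3.png')
```

```text
pos [0.5531 0.1252 0.0214] turn [-0.23 -0.09  0.06] shift cm [ 0.5   0.26 -6.86] F [-0.   0.6 -2.2] w 0.0417 t 7.23
```

View pics/c3.png

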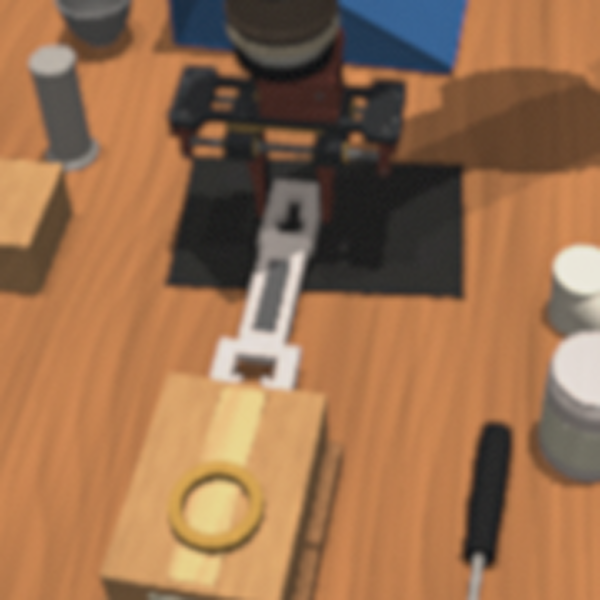

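The spanner is fully out of the carton and firmly held, with its jaw about at the mouth. Next I'll lift it and turn it 90° over the mat.

Emit:
jog_arm --deltas '[[[0,0,0,0,0,-1.5,3],[0,0,0,0,0.5,-2.5,3],[0,0,0,0,1.5,-2,3],[0,0,0,0,1.5,-0.5,3],[0,0,0,0,1,0,3],[0,0,0,0,0.5,0,3],[0,0,-3,0,0,0,3],[0,0,-6,0,0,0,3],[0,0,-6,0,0,0,3],[0,0,-6,0,0,0,3]]]'

```text
t: 8.12
ee_pos: [0.6016, 0.1418, 0.0884]
tool_rot: [-1.735, -2.607, -0.006]
ft_force: [-0.3, 0.0, -2.9]
grip_width: 0.0415
```

Emit:
jog_arm --deltas '[[[0,0,-6,0,0,0,3],[0,0,-6,0,0,0,3],[0,0,-6,0,0,0,3],[0,0,-6,0,0,0,3],[0,0,-6,0,0,0,3],[0,0,-6,0,0,0,3],[0,0,-6,0,0,0,3],[0,0,-6,0,0,0,3],[0,0,-6,0,0,0,3],[0,0,0,0,0,0,3]]]'

```text
t: 8.95
ee_pos: [0.5955, 0.1558, 0.0849]
tool_rot: [-0.252, -3.118, -0.022]
ft_force: [-0.2, 0.5, -2.3]
grip_width: 0.0413
```

Run:
```python
from h import *
delta([.61,.122,.02],down(180))
```

```text
pos [0.5955 0.1558 0.0849] turn [ 0.82 -0.79 -9.22] shift cm [-2.07 -3.19  6.41] F [-0.2  0.5 -2.3] w 0.0413 t 8.95
```

Emit:
jog_arm --deltas '[[[0.8,-0.8,-5,0,0,0,3],[0,0,-4,0,0,0,3],[0,0,0,0,0,0,3],[0,0,0,-0.7,-1.5,1,3],[0,0,0,-0.7,-1,2,3],[0,0,0,0,-0.6,1.3,3],[0,0,0,0,0,0.5,3],[0,0,0,0,0,0,3],[0,0,0,0,0,0,3],[0,0,0,0,0,0,3]]]'

```text
t: 9.78
ee_pos: [0.6075, 0.1292, 0.033]
tool_rot: [-0.034, -3.139, -0.007]
ft_force: [-0.3, -0.2, -2.8]
grip_width: 0.0411
```

Run:
```python
from h import *
delta([.61,.122,.006],down(180))
S=cam('side')
save(cv2.resize(S['color'][150:300,150:350],(800,600),interpolation=2),'c4.png')
```

```text
pos [0.6075 0.1292 0.033 ] turn [ 0.24 -0.14 -1.24] shift cm [-0.27 -0.73  2.69] F [-0.3 -0.2 -2.8] w 0.0411 t 9.78
```

View pics/c4.png

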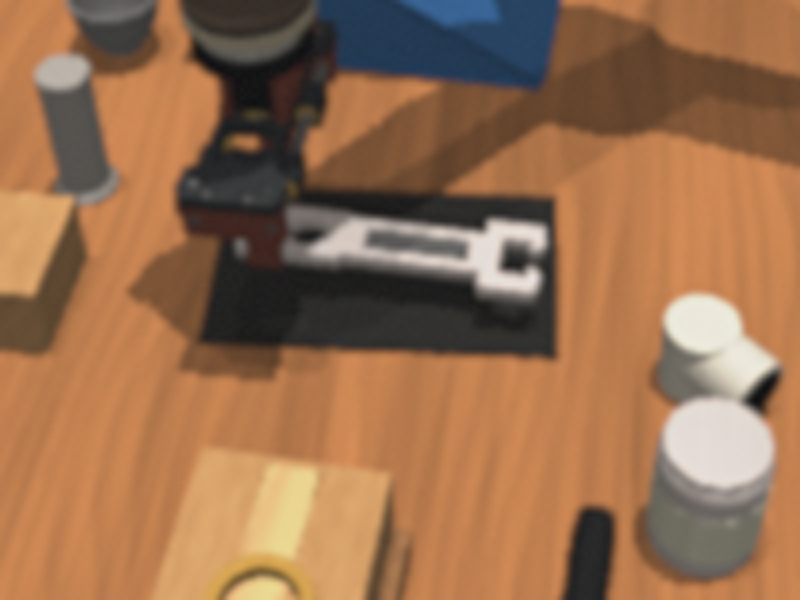

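The spanner hangs level over the mat. I'll lower it and release.

Emit:
jog_arm --deltas '[[[0,0,-1.2,-0.2,-0.7,0.8,3],[0,0,0,0,0,0.8,3],[0,0,0,0,0,0.5,3],[0,0,0,0,0,0.2,3],[0,0,0,0,0,0.1,3],[0,0,0,0,0,0,3],[0,0,0,0,0,0,3],[0,0,0,0,0,0,3],[0,0,0,0,0,0,3],[0,0,0,0,0,0,3]]]'

```text
t: 10.67
ee_pos: [0.6103, 0.1237, 0.0088]
tool_rot: [-0.005, 3.141, 0.009]
ft_force: [0.6, -0.6, -2.6]
grip_width: 0.0416
```

Run:
```python
from h import *
delta([.61,.122,.005],down(180))
```

```text
pos [0.6103 0.1237 0.0088] turn [0.33 0.05 0.17] shift cm [ 0.03 -0.17  0.37] F [ 0.6 -0.6 -2.6] w 0.0416 t 10.67
```

Emit:
jog_arm --deltas '[[[0.3,0,0,0,-0.1,0.2,3],[0,0,0,0,0,0.15,3],[0,0,0,0,0,0,3],[0,0,0,0,0,0,3],[0,0,0,0,0,0,6],[0,0,0,0,0,0,6],[0,0,0,0,0,0,6],[0,0,0,0,0,0,7],[0,0,0,0,0,0,7],[0,0,0,0,0,0,7]]]'

```text
t: 11.5
ee_pos: [0.6112, 0.1234, 0.0065]
tool_rot: [-0.004, 3.139, 0.001]
ft_force: [-0.5, 0.5, 0.6]
grip_width: 0.0699
```

Emit:
jog_arm --deltas '[[[0,0,0,0,0,-1,8],[0,0,0,0,0,-2,8],[0,0,0,0,0,-2,8.7],[0,0,0,2,0,-2,8.7],[0,0,0,3,0,0,8.7],[0,0,0,3,0,0,8.7],[0,0,0,1.5,0,0,8.7],[0,0,0,0,0,0,8.7],[0,0,0,0,0,0,8.7],[0,0,0,0,0,0,8.7]]]'

```text
t: 12.33
ee_pos: [0.5142, 0.1241, 0.0853]
tool_rot: [-0.005, 3.134, 0.001]
ft_force: [0.7, 0.1, -0.2]
grip_width: 0.0872
```

Run:
```python
from h import *
delta([.502,.122,.005],down(180))
S=cam('side')
T=cam('top')
save(np.hstack([cv2.resize(S['color'][180:260,190:290],(400,320),interpolation=2),cv2.resize(T['color'][150:250,190:290],(400,320),interpolation=2)]),'c5.png')
for n in ['spanner_mid','spanner_eye','spanner_jaw']:
  b=arm.look_for('side',n); print(n,[(x['point'],round(x['p'],2),onz(S,x['point'],.008).round(4)) for x in b[:2]])
```

```text
pos [0.5142 0.1241 0.0853] turn [0.02 0.44 0.17] shift cm [ 1.28 -0.21  8.02] F [ 0.7  0.1 -0.2] w 0.0872 t 12.33
spanner_mid [([246.1, 216.1], 0.8, array([0.5325, 0.1222, 0.008 ])), ([222.8, 134.3], 0.49, array([ 0.6718, -0.2527,  0.008 ]))]
spanner_eye []
spanner_jaw [([246.8, 214.4], 0.77, array([0.5315, 0.1157, 0.008 ]))]
```

View pics/c5.png

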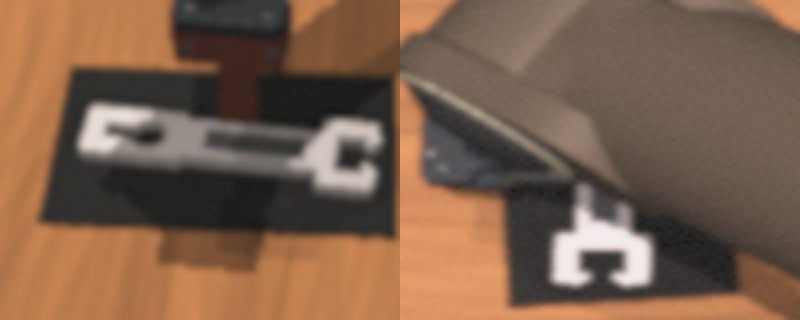

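The side crop shows the spanner flat on the mat, released, with its jaw towards the robot. The mid point is at about (0.532,0.122).

Run:
```python
from h import *
S=cam('side');T=cam('top')
g=lambda x,y:(190+x/4,180+y/4)
a=[onz(S,g(*p),.013) for p in [(92,103),(82,152)]];b=[onz(S,g(*p),.013) for p in [(383,122),(377,190)]]
print('tip',np.mean(a,0),'jaw',np.mean(b,0),'len',np.mean(a,0)-np.mean(b,0))
j=[onz(T,(190+(x-400)/4,150+y/3.2),.013) for x,y in [(553,283),(650,283)]];print('jaw top view',j,np.mean(j,0))
delta([.498,.122,.005],down(180))
```

```text
tip [0.62943656 0.12206026 0.013     ] jaw [0.42455317 0.12393261 0.013     ] len [ 2.04883391e-01 -1.87235122e-03  5.55111512e-17]
jaw top view [array([0.42590947, 0.15704104, 0.013     ]), array([0.4259943 , 0.09519071, 0.013     ])] [0.42595189 0.12611588 0.013     ]
pos [0.5137 0.1242 0.0845] turn [0.05 0.36 0.16] shift cm [ 1.62 -0.22  7.94] F [-0.   0.2 -0.3] w 0.0867 t 12.68
```

Emit:
jog_arm --deltas '[[[0,0.3,0,1.0,-0.1,1.5,8],[0,0,0,0.6,0,2,8],[0,0,0,0,0,2,8],[0,0,0,0,0,1,8],[0,0,0,0,0,0.5,8],[0,0,0,0,0,0.2,8],[0,0,0,0,0,0,8],[0,0,0,0,0,0,8],[0,0,0,0,0,0,8],[0,0,0,0,0,0,8]]]'

```text
t: 13.52
ee_pos: [0.5009, 0.125, 0.0116]
tool_rot: [-0.002, 3.138, 0.006]
ft_force: [0.1, -0.1, 1.0]
grip_width: 0.0803
```

Run:
```python
from h import *
delta([.498,.124,.006],down(180))
```

```text
pos [0.5009 0.125  0.0116] turn [0.22 0.23 0.09] shift cm [ 0.29 -0.1   0.56] F [ 0.1 -0.1  1. ] w 0.0803 t 13.52
```

Emit:
jog_arm --deltas '[[[0.2,0.2,0,0.3,-0.1,0.3,8],[0,0,0,0,0,0.2,8],[0,0,0,0,0,0.05,8],[0,0,0,0,0,0,5],[0,0,0,0,0,0,3],[0,0,0,0,0,0,2],[0,0,0,0,0,0,2],[0,0,0,0,0,0,2],[0,0,0,0,0,0,2],[0,0,0,0,0,0,2]]]' --squeeze 60

```text
t: 14.35
ee_pos: [0.4987, 0.1239, 0.007]
tool_rot: [-0.001, 3.139, 0.0]
ft_force: [0.2, -1.2, -0.2]
grip_width: 0.0366
```

Run:
```python
from h import *
delta([.498,.124,.006],down(180))
```

```text
pos [0.4987 0.1239 0.007 ] turn [0.01 0.16 0.05] shift cm [0.07 0.01 0.1 ] F [ 0.2 -1.2 -0.2] w 0.0366 t 14.35
```

Emit:
jog_arm --deltas '[[[0,0,0,0,0,-1,2],[0,0,0,0,0,-3,2],[0,0,0,0,0,-4,2],[0,0,0,0,0,-4,2],[0,0,0,0,0,-4,2],[0,0,0,0,0,-4,2],[0,0,0,0,-1,-2,2],[0,0,0,0,-3,0,2],[0,0,0,0,-4,0,2],[0,0,0,0,-4,0,2]]]'

```text
t: 15.18
ee_pos: [0.4936, 0.0125, 0.2422]
tool_rot: [0.039, -3.138, -0.004]
ft_force: [0.2, -0.9, -2.3]
grip_width: 0.0327
```

Emit:
jog_arm --deltas '[[[0,0,0,0,-4,0,2],[0,0,0,0,-4,0,2],[0,0,0,0,-4,0,2],[0,0,0,0,-3,0,2],[0,0,0,0,-2,0,2],[0,-6,0,0,0,0,2],[0,-6,0,0,0,0,2],[0,-6,0,0,0,0,2],[0,-6,0,0,0,0,2],[0,0,0,0,0,0,2]]]'

```text
t: 16.02
ee_pos: [0.4916, -0.1759, 0.2422]
tool_rot: [-0.019, 2.717, 0.005]
ft_force: [-1.8, 0.8, -2.8]
grip_width: 0.033
```

```bash
cat >> h.py <<'E'
P=[0.5586,-0.2077,-0.0476]
RR=R.from_euler('z',P[2])*R.from_matrix(np.array([[-np.cos(np.pi/6),0,.5],[0,1,0],[-.5,0,-np.cos(np.pi/6)]]))
def torack(mid_s,mid_n,off=.030,up=.001,w=0): delta(rackpt(P,mid_s-off,w,mid_n-up),RR)
E
python3 - <<'E'
from h import *
torack(.030,.055)
E
```

```text
pos [ 0.4916 -0.1759  0.2422] turn [ 1.65 -5.66  3.12] shift cm [ 0.86 -3.11 11.51] F [-1.8  0.8 -2.8] w 0.033 t 16.02
```

Emit:
jog_arm --deltas '[[[0.8,-3,1.5,0,-1,1,2],[0.8,-2.6,1.6,0.3,-1.2,2,2],[0,0,0,0.3,-0.8,2.5,2],[0,0,0,0,0,2,2],[0,0,0,0,0,1,2],[0,0,0,0,0,0,2],[0,0,0,0,0,0,2],[0,0,0,0,0,0,2],[0,0,0,0,0,0,2],[0,0,0,0,0,0,2]]]'

```text
t: 16.85
ee_pos: [0.5229, -0.2104, 0.1617]
tool_rot: [0.071, 2.646, -0.029]
ft_force: [0.1, -0.4, -1.4]
grip_width: 0.0327
```

Run:
```python
from h import *
torack(.030,.055)
S=cam('side');T=cam('top')
save(np.hstack([cv2.resize(S['color'][60:150,180:280],(400,360),interpolation=2),cv2.resize(T['color'][110:200,330:430],(400,360),interpolation=2)]),'c6.png')
```

```text
pos [ 0.5229 -0.2104  0.1617] turn [-0.61 -1.65 -0.2 ] shift cm [0.58 0.46 2.86] F [ 0.1 -0.4 -1.4] w 0.0327 t 16.85
```

View pics/c6.png

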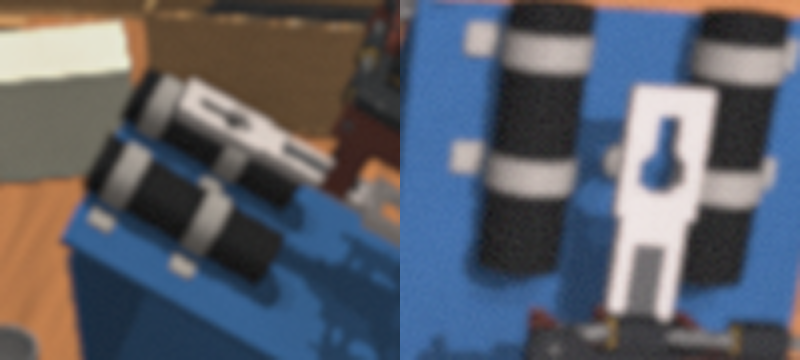

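Both views show the spanner held parallel above the lane. In the top crop the eye is at about (661,168), to the right of the screw head at (612,160). I'll calibrate how it sits in the hand.

Run:
```python
from h import *
np.set_printoptions(precision=4,suppress=True)
T=cam('top');S=cam('side');s=arm.get_state();r=R.from_rotvec(s['tool_rot'])
gT=lambda x,y:np.array([330+(x-400)/4,110+y/4]); gS=lambda x,y:np.array([180+x/4,60+y/4])
# spanner frame axes in tool: x_s=-x_t, y_s=y_t, z_s=-z_t
L=dict(tipL=[.100,.021,.005],tipR=[.100,-.021,.005],eye=[.055,0,0.003],slot=[.086,0,.005])
oT=dict(tipL=gT(632,87),tipR=gT(717,92),eye=gT(661,168),slot=gT(668,117))
oS=dict(tipL=gS(180,108),tipR=gS(197,80),eye=gS(237,121),slot=gS(203,101))
def W(p,l):
    c,sn=np.cos(p[2]),np.sin(p[2]); x=p[0]+c*l[0]-sn*l[1]; y=p[1]+sn*l[0]+c*l[1]; z=l[2]-p[3]-p[4]*l[0]
    return s['ee_pos']+r.apply([-x,y,-z-0.0])
def res(p,both=True):
    e=[proj(T,W(p,L[k]))-oT[k] for k in L]
    e+=[proj(S,W(p,L[k]))-oS[k] for k in L]
    return np.r_[np.ravel(e),(p[3]+.001)/.002,p[4]/.02]
o=least_squares(res,[.03,0,0,-.001,0]);print('off,lat,yaw,h,droop',o.x,'\n',o.fun.reshape(-1,2))
print('head px pred', proj(T,rackpt(P,.085,0,.022)),'obs',(385.4,150.3),'side',proj(S,rackpt(P,.085,0,.022)))
e=W(o.x,[.055,0,0]);print('eye world',e)
a=np.array([e-rackpt(P,.085,0,0)])@np.c_[RR.apply([-1,0,0]),RR.apply([0,1,0]),RR.apply([0,0,-1])];print('eye rel screw axis (u,w,n)',a)
```

```text
off,lat,yaw,h,droop [ 0.0321  0.0018  0.0014 -0.0005  0.0052] 
 [[ 0.5073  0.0864]
 [-0.8238 -0.0972]
 [-0.3063  1.033 ]
 [ 0.4446 -0.3177]
 [ 0.029  -0.6731]
 [-0.9326 -0.4021]
 [ 0.1667  0.3838]
 [ 0.008  -0.0711]
 [ 0.2669  0.2605]]
head px pred [384.6526 149.987 ] obs (385.4, 150.3) side [232.7361 106.7264]
eye world [ 0.599  -0.2133  0.2028]
eye rel screw axis (u,w,n) [[ 0.0081 -0.0037  0.08  ]]
```

Run:
```python
from h import *
torack(.030,.040,.0321,.0005,-.0033)
```

```text
pos [ 0.5224 -0.2111  0.1613] turn [-0.65 -1.65 -0.27] shift cm [0.69 0.22 4.31] F [-0.9 -0.1 -3. ] w 0.0331 t 17.05
```

Emit:
jog_arm --deltas '[[[-0.6,-1.6,-0.3,0.3,0.2,0.5,2],[0,0,0,0.3,0,1.2,2],[0,0,0,0,0,1.2,2],[0,0,0,0,0,0.7,2],[0,0,0,0,0,0.3,2],[0,0,0,0,0,0,2],[0,0,0,0,0,0,2],[0,0,0,0,0,0,2],[0,0,0,0,0,0,2],[0,0,0,0,0,0,2]]]'

```text
t: 17.88
ee_pos: [0.5358, -0.2141, 0.1256]
tool_rot: [0.07, 2.615, -0.024]
ft_force: [-0.3, 0.3, -1.9]
grip_width: 0.033
```

Run:
```python
from h import *
torack(.030,.034,.0321,.0005,-.0033)
S=cam('side');T=cam('top')
save(np.hstack([cv2.resize(S['color'][70:130,200:260],(400,400),interpolation=2),cv2.resize(T['color'][120:180,355:415],(400,400),interpolation=2)]),'c7.png')
```

```text
pos [ 0.5358 -0.2141  0.1256] turn [-0.38  0.12 -0.24] shift cm [0.2  0.43 1.11] F [-0.3  0.3 -1.9] w 0.033 t 17.88
```

View pics/c7.png

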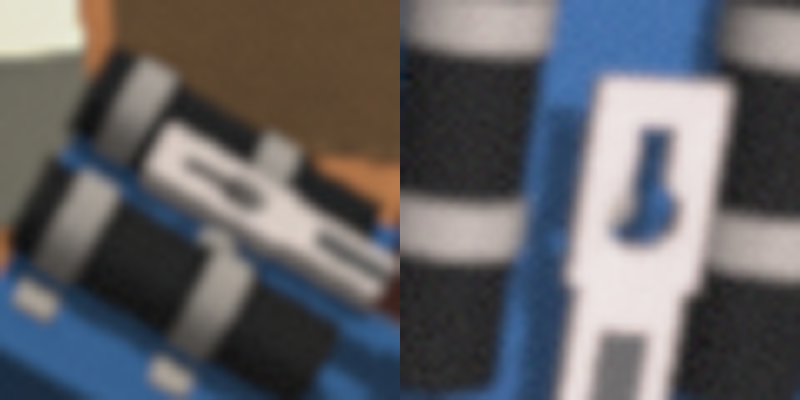

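The head shows only at the eye's left edge, (625,215) in the crop, so the spanner needs about 4 mm in +y. That agrees with the computed shift.

Emit:
jog_arm --deltas '[[[-0.4,0,-0.2,0.2,0.4,0.2,2],[0,0,0,0,0,0.2,2],[0,0,0,0,0,0.2,2],[0,0,0,0,0,0.2,2],[0,0,0,0,0,0,2],[0,0,0,0,0,0,2],[0,0,0,0,0,0,2],[0,0,0,0,0,0,2],[0,0,0,0,0,0,2],[0,0,0,0,0,0,2]]]'

```text
t: 18.82
ee_pos: [0.5386, -0.2099, 0.1169]
tool_rot: [0.062, 2.615, -0.015]
ft_force: [0.1, -0.2, -2.4]
grip_width: 0.0327
```

Run:
```python
from h import *
torack(.030,.034,.0321,.0005,-.0033)
S=cam('side');T=cam('top')
save(np.hstack([cv2.resize(S['color'][70:130,200:260],(400,400),interpolation=2),cv2.resize(T['color'][120:180,355:415],(400,400),interpolation=2)]),'c8.png')
```

```text
pos [ 0.5386 -0.2099  0.1169] turn [ 0.06  0.12 -0.02] shift cm [-0.02 -0.02  0.23] F [ 0.1 -0.2 -2.4] w 0.0327 t 18.82
```

View pics/c8.png

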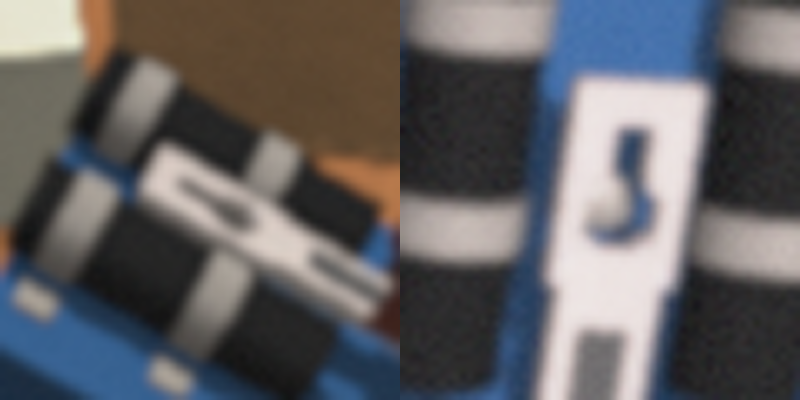

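```bash
cat > fit.py <<'E'
from h import *
np.set_printoptions(precision=4,suppress=True)
U,Wv,N=RR.apply([-1,0,0]),RR.apply([0,1,0]),RR.apply([0,0,-1])
B=rackpt(P,.085,0,0); K=8
def pts(u,w,n): return B+np.outer(u,U)+np.outer(w,Wv)+np.outer(n,N)
def fill(f,rings,win):
    x0,y0,x1,y1=win; m=np.zeros(((y1-y0)*K,(x1-x0)*K),np.uint8)
    for X in rings: cv2.fillPoly(m,[np.int32(np.round((proj(f,X)+.5-[x0,y0])*K-.5))],1)
    return m
def soft(m): 
    a=cv2.resize(m.astype(np.float32),None,fx=1/K,fy=1/K,interpolation=cv2.INTER_AREA); return cv2.GaussianBlur(a,(0,0),.8)
th=np.linspace(0,2*np.pi,40,endpoint=False)
def plate(f,p,n,win):  # p: eye u,w,yaw ; outline of keyhole end + part of handle
    u=np.array([-.075,-.03,-.025,.045,.045,-.025,-.03,-.075]); w=np.array([.017,.017,.021,.021,-.021,-.021,-.017,-.017])
    c,s=np.cos(p[2]),np.sin(p[2]); q=lambda h:pts(p[0]+c*u-s*w,p[1]+s*u+c*w,np.full(8,h))
    return fill(f,[q(n+d) for d in np.linspace(-.005,.005,6)],win)
def head(f,p,win):
    return fill(f,[pts(p[0]+r*np.cos(th),p[1]+r*np.sin(th),np.full(40,h)) for r,h in((.010,.015),(.010,.018),(.010,.0205),(.0085,.022))],win)
def search(fun,x0,steps,it=200):
    from scipy.optimize import minimize
    d=np.array(steps);return minimize(lambda z:fun(x0+z*d),np.zeros(len(d)),method='Nelder-Mead',options=dict(initial_simplex=np.vstack([np.zeros(len(d)),np.eye(len(d))]),xatol=.01,fatol=1e-4,maxiter=it)),d
def eye_fit(T,n):
    win=(355,125,415,166); I=T['color'][125:166,355:415].astype(float).min(2)
    obs=np.clip((I-70)/110,0,1)
    roi=np.zeros_like(obs)
    m0=plate(T,[0.,0,0],n,win); a=cv2.dilate(m0,np.ones((5*K,5*K)));b=cv2.erode(m0,np.ones((3*K,3*K)));roi=cv2.resize((a-b),None,fx=1/K,fy=1/K,interpolation=cv2.INTER_AREA)
    # ignore bright pipe bands: limit to rows where no band touches
    ref=cv2.cvtColor(cv2.imread('pics/t0.png'),cv2.COLOR_BGR2RGB)[125:166,355:415].min(2); roi=roi*(cv2.dilate((ref>80).astype(np.uint8),np.ones((3,3)))==0)
    r,d=search(lambda p:np.sum(roi*(soft(plate(T,p,n,win))-obs)**2),np.array([0.,0,0]),[.003,.003,.02]); return r.x*d,r.fun
def head_fit(T):
    win=(376,140,396,162); ref=cv2.cvtColor(cv2.imread('pics/t0.png'),cv2.COLOR_BGR2RGB)[140:162,376:396].astype(float)
    obs=np.clip((ref[...,0]-50)/110,0,1)
    r,d=search(lambda p:np.sum((soft(head(T,p,win))*.9-obs*.9)**2)if True else 0,np.array([0.,0]),[.003,.003]); return r.x*d,r.fun
E
python3 - <<'E'
from fit import *
T=cam('top');print('head u,w',head_fit(T))
s=arm.get_state(); 
rel=np.array(s['ee_pos'])-B; print('TCP u,w,n',rel@U,rel@Wv,rel@N)
n=rel@N+.0005
print('eye fit u,w,yaw',eye_fit(T,n),'n',n, 'expected',rel@U+.0321+.055,rel@Wv+.0018)
I=T['color'];print(I[146,360:412].min(1)); print(I[128:140,386].min(1))
r=cv2.imread('pics/t0.png')[150,376:396];print(r.tolist())
E
```

```text
head u,w (array([ 0.0002, -0.0027]), np.float64(4.791580979795732))
TCP u,w,n -0.08728823593352243 -0.003171470278194657 0.03581194728816366
eye fit u,w,yaw (array([ 0.0014, -0.0027, -0.0007]), np.float64(1.8470389083218786)) n 0.036311947288163664 expected -0.00018823593352243484 -0.001371470278194657
[ 41  41  45  46  44  40  43  43  42  38  46  37  43  42  36  43  45  62
 109 160 205 222 224 223 220 215 192 153 117  77  87 136 182 216 223 226
 224 217 180 119  54  31  30  27  31  31  36  39  36  44  43  46]
[ 70  77  99 154 196 220 224 225 225 224 223 218]
[[161, 110, 70], [154, 102, 62], [139, 90, 56], [122, 86, 61], [113, 95, 86], [132, 126, 129], [151, 152, 162], [168, 174, 183], [176, 181, 192], [180, 184, 196], [176, 181, 192], [173, 178, 188], [169, 167, 175], [163, 148, 147], [164, 129, 110], [162, 113, 78], [159, 106, 66], [158, 106, 64], [149, 99, 58], [131, 86, 52]]
```

The outline fit puts the eye within about 1 mm of the screw axis (1.2 mm uphill, 0 sideways). I'll descend and watch the force.

Emit:
jog_arm --deltas '[[[0,0,0,0.1,0,0.2,2],[0,0,0,0,0,0.25,2],[0,0,0,0,0,0.25,2],[0,0,0,0,0,0.25,2],[0,0,0,0,0,0.25,2],[0,0,0,0,0,0.25,2],[0,0,0,0,0,0.1,2],[0,0,0,0,0,0,2],[0,0,0,0,0,0,2],[0,0,0,0,0,0,2]]]'

```text
t: 19.8
ee_pos: [0.5464, -0.21, 0.101]
tool_rot: [0.062, 2.616, -0.015]
ft_force: [-0.3, -0.3, -1.7]
grip_width: 0.0328
```

Run:
```python
from fit import *
torack(.0288,.006,.0321,.0005,-.0033)
T=cam('top');s=arm.get_state();n=(s['ee_pos']-B)@N+.0005
print('n',n,eye_fit(T,n),'TCPuw',(s['ee_pos']-B)@U,(s['ee_pos']-B)@Wv)
```

```text
pos [ 0.5464 -0.21    0.101 ] turn [ 0.09  0.1  -0.01] shift cm [-0.02 -0.05  1.27] F [-0.3 -0.3 -1.7] w 0.0328 t 19.8
n 0.01871683766333723 (array([ 0.0005, -0.0027,  0.0036]), np.float64(2.290620567809074)) TCPuw -0.08849798368342479 -0.0029261845128547
```

The head is inside the eye with no contact force, so I'll go on down to the panel.

Emit:
jog_arm --deltas '[[[0,0,0,0,0,0.2,2],[0,0,0,0,0,0.25,2],[0,0,0,0,0,0.25,2],[0,0,0,0,0,0.2,2],[0,0,0,0,0,0.15,2],[0,0,0,0,0,0.1,2],[0,0,0,0,0,0,2],[0,0,0,0,0,0,2],[0,0,0,0,0,0,2],[0,0,0,0,0,0,2]]]'

```text
t: 20.68
ee_pos: [0.5526, -0.2111, 0.0912]
tool_rot: [0.064, 2.614, -0.016]
ft_force: [-0.1, -0.4, -2.3]
grip_width: 0.0329
```

Run:
```python
from fit import *
torack(.0035,.006,.0321,.0005,-.0033)
T=cam('top');s=arm.get_state();n=(s['ee_pos']-B)@N+.0005
print('n',n,eye_fit(T,n),'TCPuw',(s['ee_pos']-B)@U,(s['ee_pos']-B)@Wv)
```

```text
pos [ 0.5526 -0.2111  0.0912] turn [ 0.02  0.19 -0.07] shift cm [2.56 0.04 0.09] F [-0.1 -0.4 -2.3] w 0.0329 t 20.68
n 0.0070360854236775315 (array([ 0.0007, -0.0041, -0.0032]), np.float64(2.119479526462263)) TCPuw -0.08793280181453778 -0.003734318448215772
```

Emit:
jog_arm --deltas '[[[0,0,0,0.1,0.1,0.05,2],[0,0,0,0.3,0,0,2],[0,0,0,0.4,0,0,2],[0,0,0,0.4,0,0,2],[0,0,0,0.4,0,0,2],[0,0,0,0.3,0,0,2],[0,0,0,0.2,0,0,2],[0,0,0,0.1,0,0,2],[0,0,0,0,0,0,2],[0,0,0,0,0,0,2]]]'

```text
t: 21.57
ee_pos: [0.535, -0.2112, 0.0814]
tool_rot: [0.066, 2.609, -0.019]
ft_force: [-0.0, 0.3, -1.4]
grip_width: 0.0326
```

Run:
```python
from fit import *
torack(.0035,.006,.0321,.0005,-.0033)
s=arm.get_state();F=np.array(s['ft_force']);print('F u,w,n',F@U,F@Wv,F@N)
```

```text
pos [ 0.535  -0.2112  0.0814] turn [-0.13  0.46 -0.15] shift cm [0.56 0.13 0.13] F [-0.   0.3 -1.4] w 0.0326 t 21.57
F u,w,n -0.7127495597091545 0.2614011482125071 -1.2026405964994622
```

Emit:
jog_arm --deltas '[[[0,0.4,0,0.1,0.05,0.08,2],[0,0,0,0.1,0,0,2],[0,0,0,0.1,0,0,2],[0,0,0,0.1,0,0,2],[0,0,0,0.1,0,0,2],[0,0,0,0.1,0,0,2],[0,0,0,0.1,0,0,2],[0,0,0,0.1,0,0,2],[0,0,0,0.1,0,0,2],[0,0,0,0,0,0,2]]]'

```text
t: 22.4
ee_pos: [0.5297, -0.2104, 0.0778]
tool_rot: [0.065, 2.613, -0.02]
ft_force: [0.3, 0.1, -1.7]
grip_width: 0.033
```

Run:
```python
from fit import *
torack(.0035,.006,.0321,.0005,-.0033)
s=arm.get_state();F=np.array(s['ft_force']);print('F u,w,n',F@U,F@Wv,F@N)
```

```text
pos [ 0.5297 -0.2104  0.0778] turn [-0.15  0.26 -0.07] shift cm [-0.08  0.08  0.09] F [ 0.3  0.1 -1.7] w 0.033 t 22.4
F u,w,n -0.584760562458836 0.07944580488179173 -1.6331773165858916
```

Emit:
jog_arm --deltas '[[[0,0.2,0,0.1,0.05,0.05,2],[0,0,0,0.1,0,0,2],[0,0,0,0.1,0,0,2],[0,0,0,0.1,0,0,2],[0,0,0,0.1,0,0,2],[0,0,0,0,0,0,2],[0,0,0,0,0,0,2],[0,0,0,0,0,0,2],[0,0,0,0,0,0,2],[0,0,0,0,0,0,2]]]'

```text
t: 23.23
ee_pos: [0.5296, -0.2104, 0.0779]
tool_rot: [0.063, 2.609, -0.021]
ft_force: [2.5, -0.4, -0.7]
grip_width: 0.0331
```

Run:
```python
from fit import *
torack(.0035,.006,.0321,.0005,-.0033)
s=arm.get_state();F=np.array(s['ft_force']);print('F u,w,n',F@U,F@Wv,F@N)
S=cam('side');T=cam('top')
save(np.hstack([cv2.resize(S['color'][70:130,200:260],(400,400),interpolation=2),cv2.resize(T['color'][130:190,355:415],(400,400),interpolation=2)]),'c9.png')
```

```text
pos [ 0.5296 -0.2104  0.0779] turn [-0.19  0.47 -0.  ] shift cm [-0.09  0.08  0.1 ] F [ 2.5 -0.4 -0.7] w 0.0331 t 23.23
F u,w,n 1.801104217756331 -0.2576943488188529 -1.8980802643965387
```

View pics/c9.png

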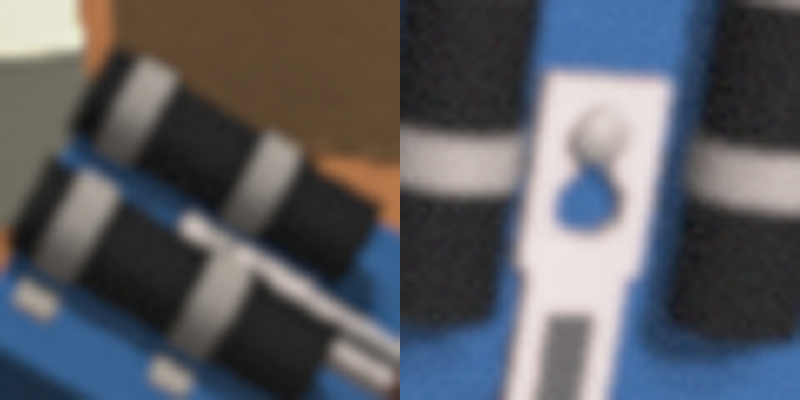

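The top crop shows the screw head at the slot's far end with the eye empty below it. The last 5 mm of commanded pull produced no motion. I'll give one firmer tug, then lower 1 mm and release.

Emit:
jog_arm --deltas '[[[0,0,0,0.3,0,0.05,2],[0,0,0,0.3,0,0.05,2],[0,0,0,0,0,0,2],[0,0,0,0,0,0,2],[0,0,0,0,0,0,4],[0,0,0,0,0,0,5],[0,0,0,0,0,0,5.5],[0,0,0,0,0,0,5.5],[0,0,0,0,0,0,5.5],[0,0,0,0,0,0,5.5]]]'

```text
t: 24.17
ee_pos: [0.5263, -0.2101, 0.0756]
tool_rot: [0.061, 2.606, -0.022]
ft_force: [1.0, -0.1, 0.4]
grip_width: 0.0551
```

Run:
```python
from fit import *
torack(.0035,.006,.0321,.0005,-.0033)
```

```text
pos [ 0.5263 -0.2101  0.0756] turn [-0.21  0.65  0.08] shift cm [-0.5   0.07  0.07] F [ 1.  -0.1  0.4] w 0.0551 t 24.17
```

Released. I'll retreat along the tool axis and then check.

Emit:
jog_arm --deltas '[[[0,0,0,0,0,-0.5,6],[0,0,0,0,0,-1,6],[0,0,0,0,0,-2,7],[0,0,0,0,0,-3,7],[0,0,0,0,0,-4,7],[0,0,0,0,0,-4,7],[0,0,0,0,0,-3,7],[0,0,0,0,0,-1,7],[0,0,0,0,0,0,7],[0,0,0,0,0,0,7]]]'

```text
t: 25.0
ee_pos: [0.4543, -0.212, 0.1877]
tool_rot: [0.078, 2.615, -0.025]
ft_force: [0.3, -0.4, 0.4]
grip_width: 0.07
```

Run:
```python
from fit import *
torack(.0035,.006,.0321,.0005,-.0033)
S=cam('side');T=cam('top')
save(np.hstack([cv2.resize(S['color'][60:270,160:300],(400,600),interpolation=2),cv2.resize(T['color'][130:190,355:415],(400,600),interpolation=2)]),'c10.png')
for n in ['locknut','carton','tailpiece','elbow','cement_can','screw_tub','fitting_box']:
  b=arm.look_for('side',n); print(n,[(np.round(x['point']),round(x['p'],2)) for x in b[:1]])
```

```text
pos [ 0.4543 -0.212   0.1877] turn [-0.51  0.12 -0.54] shift cm [-1.08  0.73 13.37] F [ 0.3 -0.4  0.4] w 0.07 t 25.0
locknut [(array([266., 129.]), 0.22)]
carton [(array([221., 309.]), 0.83)]
tailpiece [(array([164., 181.]), 0.78)]
elbow [(array([328., 236.]), 0.61)]
cement_can [(array([327., 271.]), 0.61)]
screw_tub [(array([178., 151.]), 0.58)]
fitting_box [(array([148., 215.]), 0.73)]
```

View pics/c10.png

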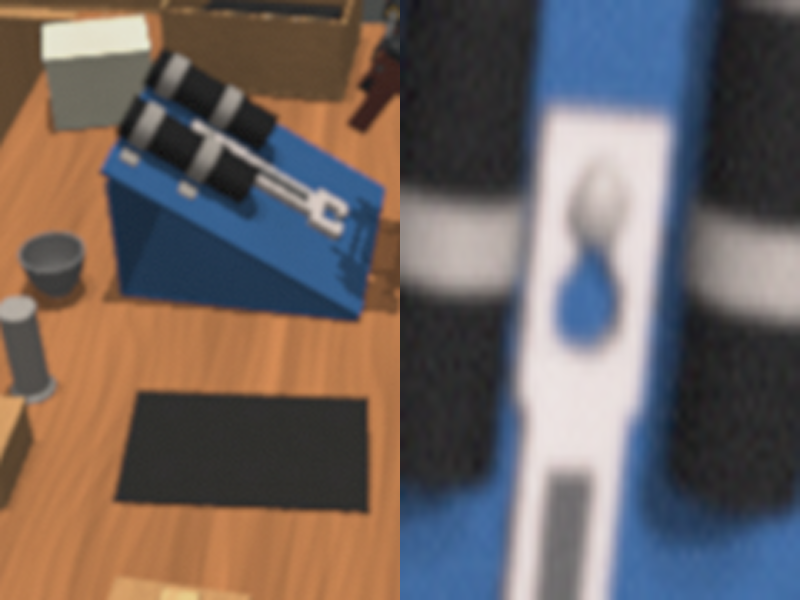

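The last picture shows the spanner lying on the panel between the pipes, jaw downhill, with the screw head at the slot's end and the gripper clear. I'll do one numeric check of the spanner's position and of the other things against the first side picture, then hand in.

Run:
```python
from fit import *
S=cam('side');T=cam('top')
a=cv2.imread('pics/s0.png').astype(int);b=S['color'][...,::-1].astype(int);g=lambda i:cv2.GaussianBlur(np.abs(i).astype(np.float32),(0,0),1.5)
d=g(a-b).max(2)
for n,(x,y) in dict(locknut=(215,300),tail=(168,182),box=(152,218),can=(327,272),elbow=(328,238),tub=(178,152),driver=(295,310)).items(): print(n,d[y-18:y+18,x-18:x+18].max().round())
# final fit: use the seated eye (-26.5 mm) as start
import fit
fit.B=B-.0265*U; print('eye vs home (u,w,yaw)',eye_fit(T,.005))
arm.hand_in()
```

```text
locknut 2.0
tail 2.0
box 2.0
can 2.0
elbow 2.0
tub 2.0
driver 2.0
eye vs home (u,w,yaw) (array([ 0.0001, -0.0056,  0.0196]), np.float64(1.1250387307479635))
the job is handed in; nothing more can be done
```

I drew the spanner out of the carton by its keyhole end, laid it flat near the middle of the mat and let go. I then took it again by the handle on its jaw side and set the keyhole over the screw head. After that I pulled it down the slope until it stopped, released it and backed the gripper off. The job took about 25 s of the 72 s allowed.

**Last checks**
- **Hang:** The last picture shows the spanner flat on the panel between the pipes, jaw downhill, with the screw head at the end of the slot.
- **Slot home:** The spanner moved 26.6 mm down the slope and then stopped while still being pulled. The final outline fit puts it 0.1 mm from the fully home position along the slope.
- **Other things:** All seven bystanders show no change against the first side picture.

**Checks that disagreed**
- **Sideways fit:** The same outline fit put the eye 5.6 mm off the nominal lane centre and turned by about 1°. An earlier fit put the screw itself 2.7 mm off in the same direction, which leaves about 3 mm. The slot allows only 2 mm of play, so I put part of this down to fit error and part to the spanner leaning slightly. The picture shows the head in the slot.
- **Locknut:** The network did not find the locknut reliably in the last side picture (best p 0.22, in the wrong place). The picture comparison showed it had not moved.

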